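# Change gears on the coil winder

## Robot

A 6-joint arm with a two-finger parallel gripper is mounted at the origin on a cart in front of the work surface, level with it; the furniture and walls round the work are solid. World frame = base frame: x ahead of the robot, y to its left, z up, the work surface at z = 0. Lengths are in mm, angles in degrees, forces in N, time in s.
With the tool pointing down it reaches from about 300 to 850 mm from the base axis. Payload 4.2 kg.
Tool frame: the origin (TCP) lies midway between the tips of the shut fingers; the grasp point (between the pads) lies 19 mm behind it; x points along the fingers, y is the direction in which the jaws open and shut, and the axes are right-handed (so a half turn about x gives the same grasp; the last joint's range is limited). The gripper opens to 91 mm and grips with 3 to 60 N. Pads are 32 mm wide; open, the fingers measure 118 mm over their backs; the gripper's body (76 mm by 178 mm) begins 60 mm behind the grasp point.
Start: joints at [-76.031, 18.312, 89.639, -0, 72.044, -1.146], TCP at [149.934, -555.124, 213.976] pointing down, gripper open.
Joint ranges: [-177.97, 177.97], [-48.28, 115.42], [12.27, 149.76], [-77.06, 257.06], [2.81, 150.46], [-146.56, 146.56]. Speed limits (degrees/s): [147.25, 147.25, 180, 180, 180, 180].

## Interface

Orientations are given as [roll, pitch, yaw] about the fixed x, y, z axes, in that order (R = Rz(yaw) Ry(pitch) Rx(roll)).
In Python, from workcell import * gives the robot as it stands.
- The arm moves only by the shell command python3 -m handwheel 'ROWS' [FORCE]. ROWS is a JSON object of lists of equal length, an entry for each row: "gripper": the closure, from 0 (fully open) to 1 (shut); "offset": the shift along the tool's x, y, z in mm, a list of three; "rot": the turn, a rotation vector about the tool's x, y, z in degrees, a list of three. A call has 1 to 5 rows; each row is the pose to reach, as a shift and turn from the pose commanded when the call began, along the tool's axes at that moment; what a row does not reach only later rows make up. A row lasts 1/12 s, in which the tool goes at most 41.7 mm and 7.16 degrees, less where a joint would pass 70% of its speed; a pose out of reach is approached as far as the arm can. A call with a gripper value outside its range is refused whole. The fingers move at their own pace and stop on an object; FORCE is the grip in N (left out, the last holds). Time passes only in rows, so rows that repeat a pose let the fingers close. It gives the time, the measured TCP pose, the force and the opening at its end, in the units of the state.
- state(): the state, without advancing time (a new reading comes with each control period).
- grab_frame(name): name is "scene" or "top" or "wrist"; returns the picture (420x560x3 uint8, red, green, blue); there is no depth.
- camera_params(name): a dict with "fx", "fy", "cx", "cy" (pixels), "k1" (the pictures are not rectified: a ray, as slopes to the right and down, at radius r is drawn at 1 + k1 r^2 times it, then the intrinsics apply), "position" and "attitude" of the camera in the world; the wrist camera has in their place "hand_eye" (4x4, takes a point from camera to tool coordinates, whose origin is the TCP and whose axes are the tool frame's). Camera axes: x right, y up, looking along -z (the intrinsics and any distortion apply to the point x, -y, -z); pixel columns grow to the right and rows downward; lengths in mm; the calibration is good to about 2 mm. A picture is of the moment at which its call begins: read the wrist's pose just before it. camera_params takes no time and is no camera call.
- job_done(): hands the job in, once; it reports no verdict.
The state is a dict: "time_s": time; "qpos": joint angles; "qvel": joint speeds; "effort": joint torques, N m; "ee_pos": TCP position; "ee_rot": TCP orientation; "force": force on the tool from outside, world axes, zero at the start; "torque": the same for the moment, N m; "gripper_width": finger opening in mm.
Only numpy, scipy, OpenCV 4.12 (cv2) and the standard library are available. Lean on these libraries where they do the work, as an engineer would, in place of code of your own. Each camera call takes 0.05 s, during which the arm holds its last target.

## Task

Change the gears of the coil winder to its slowest ratio: put the smallest gear of the set on the motor shaft and the largest on the spindle shaft, and store the two gears that are on the winder now on the storage board, one on each of its two pegs. All four must sit fully down and level on their shaft or peg; the empty tray is there to set a gear aside meanwhile.

Things in the scene. Friction and masses are not known exactly. Their poses are not given: they have to be found in the camera images.
- gear_20: The smallest of the four change gears, 20 teeth, 33 mm over the teeth, about 20 g. Ivory-white spur gear: toothed disc 10 mm thick, on it a smooth round hub 22 mm across reaching 28 mm above the underside, bore 14 mm right through. Origin: centre of the underside, z up along the bore. Take it across the hub from above.
- gear_30: The second smallest of the four change gears; starts on the winder, 30 teeth, 48 mm over the teeth, about 30 g. Ivory-white spur gear: toothed disc 10 mm thick, on it a smooth round hub 22 mm across reaching 28 mm above the underside, bore 14 mm right through. Origin: centre of the underside, z up along the bore. Take it across the hub from above.
- gear_50: The second largest of the four change gears; starts on the winder, 50 teeth, 78 mm over the teeth, about 60 g. Ivory-white spur gear: toothed disc 10 mm thick, on it a smooth round hub 22 mm across reaching 28 mm above the underside, bore 14 mm right through. Origin: centre of the underside, z up along the bore. Take it across the hub from above.
- gear_60: The largest of the four change gears, 60 teeth, 93 mm over the teeth, about 80 g. Ivory-white spur gear: toothed disc 10 mm thick, on it a smooth round hub 22 mm across reaching 28 mm above the underside, bore 14 mm right through. Origin: centre of the underside, z up along the bore. Take it across the hub from above.
- motor_shaft: Input shaft of the fixed coil winder, at the end of its dark plate (106 x 164 mm) away from the bobbin: steel pin 10.5 mm across, 22 mm high, top 8 mm tapering to a 3 mm tip. Origin: on its axis at the seat, where a gear underside rests, a collar 65 mm above the bench. 60 mm from spindle_shaft: two gears of more than 80 teeth together do not both go down. Teeth need no lining up.
- spindle_shaft: Output shaft of the winder, at the end of the plate where the copper-wound bobbin sticks out in front: steel pin 10.5 mm across, 22 mm high, top 8 mm tapering to a 3 mm tip. Origin: on its axis at the seat, where a gear underside rests, on a collar 65 mm above the bench. Nothing on the plate but the gears stands above the seats.
- peg_1: One of the two equal pegs of the fixed storage board (plywood, 204 x 106 x 12 mm, pegs 92 mm apart on its long middle line): steel pin 10.5 mm across, 22 mm high, top 8 mm tapering to a 3 mm tip. Origin: on its axis at the seat, where a gear underside rests, the board's top, 12 mm above the bench. Each peg takes any gear, beside any other.
- peg_2: The other peg of the storage board, like peg_1: steel pin 10.5 mm across, 22 mm high, top 8 mm tapering to a 3 mm tip. Origin: on its axis at the seat, where a gear underside rests, the board's top, 12 mm above the bench.
- tray: Empty shallow brown tray on the bench, fixed, 142 (x) x 118 (y) mm outside, walls 3 mm thick and 20 mm high, floor 2 mm above the bench: free room to set a gear aside. Origin: centre of its underside.
Not all that is in view belongs to the job. What is shaped like the gear_60 but red is not meant. What is shaped like the gear_50 but green is not meant.

How it is judged:
By the outcome, as a careful person would: the job done as asked, in the order asked, and still so for the second after the job is handed in, with the robot touching nothing.
It also fails if it takes over 120 s, if anything falls off the work surface, if the arm or the gripper's body presses on something with over 40 N, if the wrist force passes 120 N, or if a joint passes its speed limit or range.

## Working session

There is one attempt and no reset: what is moved stays moved. The work goes in short steps, Python scripts to look and compute and a shell command to move; the robot and the scene stay as the last step left them, time stands still between calls to the robot, and variables do not carry over. Pictures are saved under pics/ and viewed, and the job is handed in when it is done.

```bash
mkdir -p pics; ls; python3 - <<'E'
from workcell import *
import cv2
print(state())
for n in ("scene","top","wrist"):
    print(n,camera_params(n))
    cv2.imwrite(f"pics/{n}0.png",grab_frame(n)[:,:,::-1])
E
```

```text
pics
{'time_s': 0.0, 'qpos': array([-7.60335879e+01,  1.83497146e+01,  8.97051192e+01, -2.31773668e-03,
        7.20435466e+01, -1.14645292e+00]), 'qvel': array([ 0.02598773,  0.00818835,  0.04027   , -0.0219794 , -0.01855283,
       -0.07090728]), 'effort': array([-1.88989805e-03, -4.12464094e+01, -2.31975621e+01,  7.25667877e-02,
        4.55107936e-02, -1.45874487e-04]), 'ee_pos': array([ 149.77796833, -554.63586096,  213.14830993]), 'ee_rot': array([-89.86330479,  89.90159492, 105.25027671]), 'force': array([ 0.25623394, -0.22010298, -0.09429088]), 'torque': array([-0.00012266, -0.05089706,  0.00479241]), 'gripper_width': 91.02976124285951}
scene {'fx': 392.94564349124374, 'fy': 392.94564349124374, 'cx': 273.7942372404935, 'cy': 211.56176768746866, 'k1': -0.006258328184342871, 'position': array([-297.88216579,  667.3662282 ,  638.15569408]), 'attitude': array([  59.27845331,   -0.61719815, -125.03666679])}
top {'fx': 405.5995495555384, 'fy': 405.5995495555384, 'cx': 278.26416337166836, 'cy': 212.36110791937986, 'k1': -0.03568925867397578, 'position': array([ 391.24424562,  147.63839271, 1268.16694264]), 'attitude': array([  4.52557539,  -0.37557947, -89.93987756])}
wrist {'fx': 341.54723411580795, 'fy': 341.54723411580795, 'cx': 280.5328948720625, 'cy': 212.5133017895996, 'k1': 0.019807189219040216, 'hand_eye': array([[-1.04453806e-03,  2.59905265e-01, -9.65633555e-01,
        -1.70547267e+02],
       [ 9.99999369e-01, -1.28480756e-04, -1.11629325e-03,
         6.28156449e-02],
       [-4.14195823e-04, -9.65634111e-01, -2.59904966e-01,
        -7.25167927e+01],
       [ 0.00000000e+00,  0.00000000e+00,  0.00000000e+00,
         1.00000000e+00]])}
```

View pics/scene0.png

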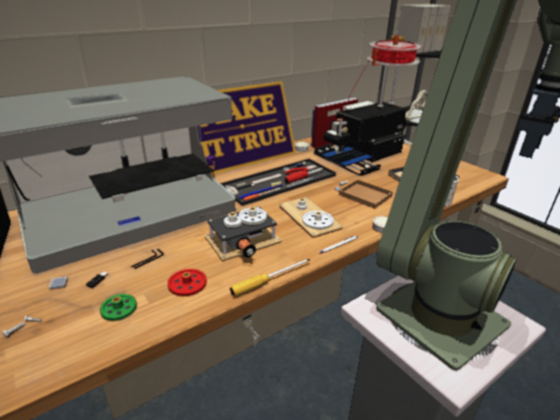

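View pics/top0.png

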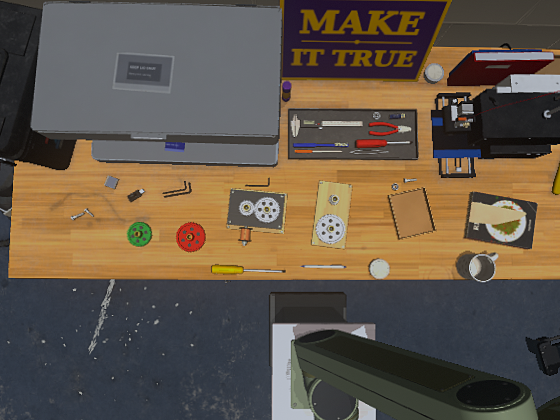

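View pics/wrist0.png

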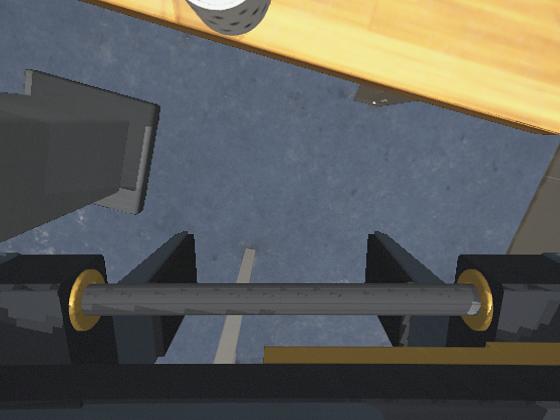

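```bash
python3 - <<'E'
import cv2
a=cv2.imread("pics/top0.png")[165:265,215:445]
cv2.imwrite("pics/top0c.png",cv2.resize(a,None,fx=3.4,fy=3.4,interpolation=cv2.INTER_CUBIC))
a=cv2.imread("pics/scene0.png")[160:300,190:430]
cv2.imwrite("pics/scene0c.png",cv2.resize(a,None,fx=3.3,fy=3.3,interpolation=cv2.INTER_CUBIC))
E
```

```text
(no output)
```

View pics/top0c.png

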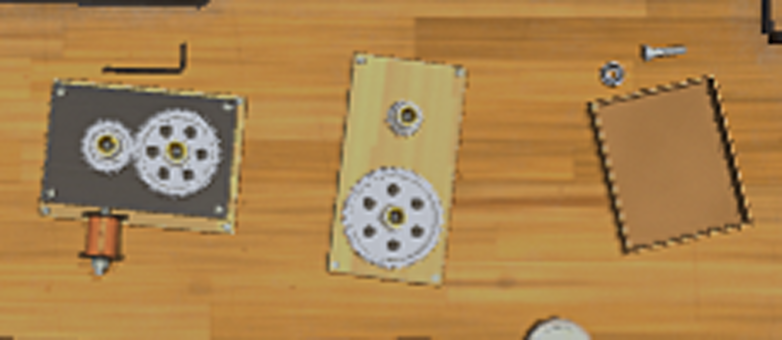

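View pics/scene0c.png

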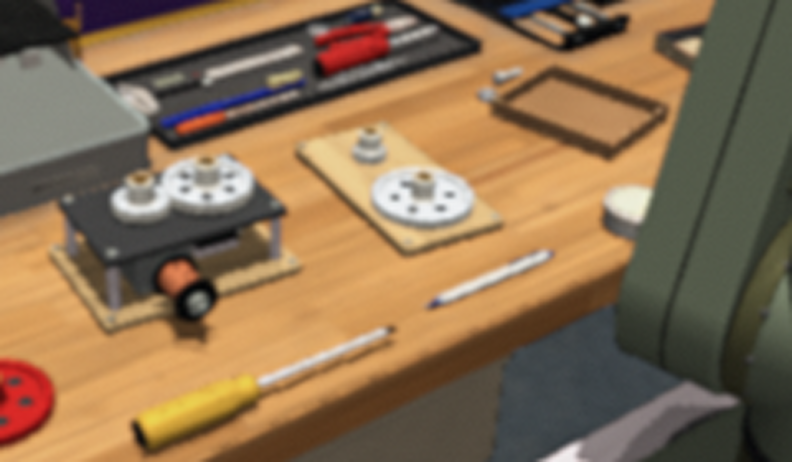

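```bash
cat > h.py <<'E'
from workcell import *
import numpy as np, cv2
from scipy.spatial.transform import Rotation as Ro
def pose(n,st=None):
    c=camera_params(n)
    if n=="wrist":
        T=np.eye(4);T[:3,:3]=Ro.from_euler('xyz',st["ee_rot"],degrees=True).as_matrix();T[:3,3]=st["ee_pos"]
        T=T@c["hand_eye"];return c,T[:3,:3],T[:3,3]
    return c,Ro.from_euler('xyz',c["attitude"],degrees=True).as_matrix(),np.array(c["position"])
def ray(n,uv,st=None):
    c,R,p=pose(n,st)
    K=np.array([[c["fx"],0,c["cx"]],[0,c["fy"],c["cy"]],[0,0,1]])
    s=cv2.undistortPoints(np.array(uv,float).reshape(-1,1,2),K,np.array([c["k1"],0,0,0,0]))[:,0]
    d=np.c_[s[:,0],-s[:,1],-np.ones(len(s))]@R.T
    return p,d
def onz(n,uv,z,st=None):
    p,d=ray(n,uv,st); t=(z-p[2])/d[:,2]; return p+d*t[:,None]
def proj(n,P,st=None):
    c,R,p=pose(n,st); q=(np.atleast_2d(P)-p)@R; x=q[:,0]/-q[:,2];y=-q[:,1]/-q[:,2]
    f=1+c["k1"]*(x*x+y*y); return np.c_[c["cx"]+c["fx"]*x*f,c["cy"]+c["fy"]*y*f]
E
python3 - <<'E'
from h import *
s=state();R=Ro.from_euler('xyz',s["ee_rot"],degrees=True).as_matrix();print(R.round(2))
im=cv2.imread("pics/top0.png");hsv=cv2.cvtColor(im,cv2.COLOR_BGR2HSV)
m=((hsv[...,1]<45)&(hsv[...,2]>140)).astype(np.uint8)
m[:,:210]=0;m[:,360:]=0;m[:185]=0;m[255:]=0
n,l,st,c=cv2.connectedComponentsWithStats(m)
for i in range(1,n):
    if st[i,4]>20: print(st[i],c[i])
# bores
for nm,uv,z in [("spin30",(215+106/3.4,165+145/3.4),90),("motor50",(215+176/3.4,165+151/3.4),90),("peg20",(215+406/3.4,165+117/3.4),37),("peg60",(215+396/3.4,165+216/3.4),37),("tray",(215+668/3.4,165+165/3.4),20),("printerfront",(170,165),100),("printerfront",(170,137),250)]:
    print(nm,onz("top",uv,z).round(1))
E
```

```text
[[-0.    0.26 -0.97]
 [ 0.   -0.97 -0.26]
 [-1.   -0.    0.  ]]
[329 195  10  10  29] [334.55172414 199.48275862]
[239 197  41  26 526] [261.5608365 208.9904943]
[316 214  30  30 565] [330.12566372 228.53097345]
spin30 [[498.1 233.6  90. ]]
motor50 [[493.1 173.5  90. ]]
peg20 [[528.7 -32.   37. ]]
peg60 [[439.7 -22.1  37. ]]
tray [[ 487.1 -274.1   20. ]]
printerfront [[621.9 456.4 100. ]]
printerfront [[665.  418.5 250. ]]
```

```bash
python3 -m handwheel '{"gripper":[0,0.2,0.4,0.5,0.5],"offset":[[-15,0,0],[-30,0,0],[-46,0,0],[-46,0,0],[-46,0,0]],"rot":[[5,0,0],[10,0,0],[15.1,0,0],[15.1,0,0],[15.1,0,0]]}' 20
```

```text
time_s: 0.57
ee_pos: [150.0, -555.3, 260.2]
ee_rot: [102.5, 89.9, -77.4]
force: [0.4, 1.1, -0.4]
gripper_width: 67.2
```

```bash
python3 -m handwheel '{"gripper":[0.5,0.5,0.5,0.5,0.5],"offset":[[0,-20,-10],[0,-55,-26],[0,-90,-43],[0,-126,-60],[0,-162,-78]],"rot":[[0,0,0],[0,0,0],[0,0,0],[0,0,0],[0,0,0]]}'
```

```text
time_s: 0.98
ee_pos: [227.7, -390.7, 258.2]
ee_rot: [-63.3, 89.8, 116.8]
force: [0.2, -0.8, 0.3]
gripper_width: 45.8
```

```bash
python3 -m handwheel '{"gripper":[0.5,0.5,0.5,0.5,0.5],"offset":[[0,-35,-16],[0,-70,-33],[0,-105,-50],[0,-140,-66],[0,-175,-83]],"rot":[[0,0,0],[0,0,0],[0,0,0],[0,0,0],[0,0,0]]}'
```

```text
time_s: 1.4
ee_pos: [310.3, -215.8, 258.7]
ee_rot: [-35.7, 89.9, 144.4]
force: [1.1, -0.7, 0.6]
gripper_width: 45.2
```

```bash
python3 -m handwheel '{"gripper":[0.5,0.5,0.5,0.5,0.5],"offset":[[0,-35,-17],[0,-70,-34],[0,-105,-52],[0,-140,-69],[0,-175,-86]],"rot":[[0,0,0],[0,0,0],[0,0,0],[0,0,0],[0,0,0]]}'
```

```text
time_s: 1.82
ee_pos: [396.3, -41.0, 258.7]
ee_rot: [0.3, 89.9, -179.6]
force: [1.2, -1.1, -0.1]
gripper_width: 46.1
```

```bash
python3 -m handwheel '{"gripper":[0.5,0.5,0.5,0.5,0.5],"offset":[[0,-35,-17],[0,-70,-34],[0,-105,-50],[0,-130,-64],[0,-130,-64]],"rot":[[0,0,0],[0,0,0],[0,0,0],[0,0,0],[0,0,0]]}'
python3 -m handwheel '{"gripper":[0.5,0.5],"offset":[[0,0,0],[0,0,0]],"rot":[[0,0,0],[0,0,0]]}'
python3 - <<'E'
from h import *
import pickle
s=state();print(s["ee_pos"],s["qpos"]);im=grab_frame("wrist");cv2.imwrite("pics/w1.png",im[:,:,::-1]);pickle.dump(s,open("w1.pkl","wb"))
print(Ro.from_euler('xyz',s["ee_rot"],degrees=True).as_matrix().round(4))
E
```

```text
time_s: 2.23
ee_pos: [462.2, 91.0, 258.0]
ee_rot: [-47.3, 89.9, 133.1]
force: [0.9, 0.5, -0.2]
gripper_width: 45.2
time_s: 2.4
ee_pos: [459.8, 86.5, 258.8]
ee_rot: [20.2, 89.8, -159.7]
force: [0.1, -0.1, 0.0]
gripper_width: 46.0
[459.79002118  86.50755643 258.7554235 ] [ 9.26991433e+00  7.05900559e+00  9.80754227e+01 -3.31736493e-02
  7.50301375e+01  9.91843818e+01]
[[-0.0027  0.0016 -1.    ]
 [-0.001  -1.     -0.0016]
 [-1.      0.001   0.0027]]
```

View pics/w1.png

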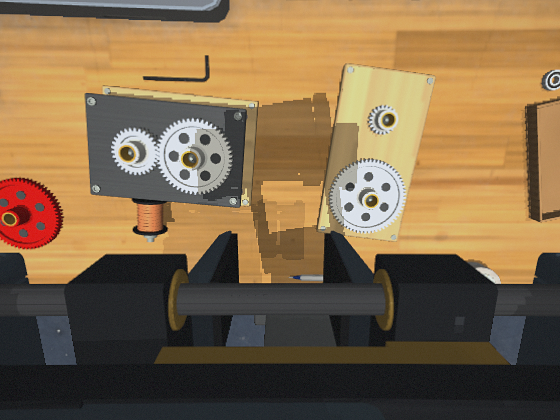

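```bash
python3 - <<'E'
import cv2,numpy as np
im=cv2.imread("pics/w1.png")
a=cv2.resize(im[110:210,95:245],None,fx=5,fy=5,interpolation=cv2.INTER_CUBIC)
b=cv2.resize(im[95:250,320:420],None,fx=3.2,fy=3.2,interpolation=cv2.INTER_CUBIC)
cv2.imwrite("pics/w1a.png",a);cv2.imwrite("pics/w1b.png",cv2.resize(im[100:215,325:410],None,fx=5,fy=5,interpolation=cv2.INTER_CUBIC))
E
```

```text
(no output)
```

View pics/w1a.png

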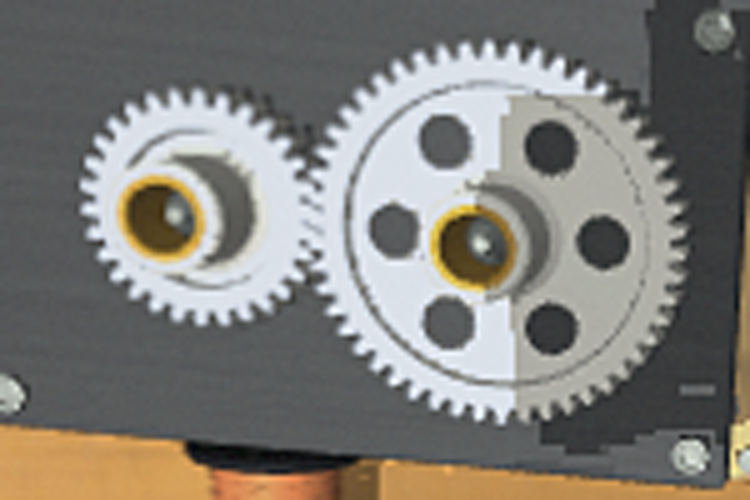

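View pics/w1b.png

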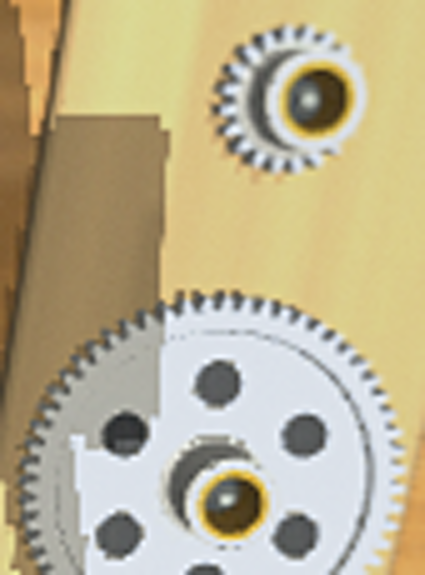

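```bash
python3 - <<'E'
from h import *
import pickle
s=pickle.load(open("w1.pkl","rb"));im=cv2.imread("pics/w1.png");hsv=cv2.cvtColor(im,cv2.COLOR_BGR2HSV)
G={"g30":(127,153.4,93),"g50":(189.4,159.2,93),"g20":(388,119.6,40),"g60":(371.4,200.6,40)}
P={}
for k,(u,v,z) in G.items():
    m=((hsv[...,1]>110)&(hsv[...,0]>10)&(hsv[...,0]<35)).astype(np.uint8)
    yy,xx=np.mgrid[:420,:560];m[(xx-u)**2+(yy-v)**2>10.5**2]=0
    c=max(cv2.findContours(m,0,1)[0],key=cv2.contourArea);h=cv2.convexHull(c)
    (cx,cy),ax,_=cv2.fitEllipse(h)
    p=onz("wrist",[(cx,cy)],z,s)[0];P[k]=p
    pe=onz("wrist",[(u,v)],z,s)[0]
    rad=ax[0]*(s["ee_pos"][2]+170-z)/341
    print(k,(round(cx,1),round(cy,1)),np.round(ax,1),p.round(1),pe.round(1),round(rad,1))
print(np.linalg.norm(P["g30"]-P["g50"]),np.linalg.norm(P["g20"]-P["g60"]))
# disc check
for k,uv,z in [("g50disc",(95+502/5-.4,110+232/5-.4),75),("g30disc",(95+198/5-.4,110+207/5-.4),75),("g60disc",(325+213/5-.4,100+483/5-.4),22)]:
    print(k,onz("wrist",[uv],z,s).round(1))
E
```

```text
g30 (126.8, 153.2) [15.4 17.7] [500.8 234.8  93. ] [500.6 234.6  93. ] 15.2
g50 (189.0, 159.0) [16.1 17.2] [495.4 175.1  93. ] [495.2 174.8  93. ] 15.8
g20 (388.0, 119.5) [13.9 15.3] [532.9 -32.   40. ] [532.8 -32.   40. ] 15.8
g60 (371.2, 200.6) [13.1 14. ] [441.7 -20.3  40. ] [441.6 -20.6  40. ] 14.9
59.90741117716829 91.98640805426197
g50disc [[496.5 173.5  75. ]]
g30disc [[501.3 234.9  75. ]]
g60disc [[442.9 -20.   22. ]]
```

```bash
python3 - <<'E'
from h import *
import pickle
s=pickle.load(open("w1.pkl","rb"))
for k,uv,z in [("spindle",(130,152),87),("motor",(191,158.2),87),("peg20",(386.8,119.2),34),("peg60",(371,199.4),34)]:
    print(k,onz("wrist",[uv],z,s).round(1))
E
```

```text
spindle [[501.4 234.1  87. ]]
motor [[495.6 174.7  87. ]]
peg20 [[533.2 -32.5  34. ]]
peg60 [[441.7 -21.6  34. ]]
```

```bash
python3 -m handwheel '{"gripper":[0.5,0.5,0.5,0.5,0.5],"offset":[[20,-25,-10],[50,-55,-22],[80,-88.5,-35.5],[110,-88.5,-35.5],[130,-88.5,-35.5]],"rot":[[0,0,0],[0,0,0],[0,0,0],[0,0,0],[0,0,0]]}'
python3 -m handwheel '{"gripper":[0.5,0.5],"offset":[[0,0,0],[0,0,0]],"rot":[[0,0,0],[0,0,0]]}'
python3 - <<'E'
from h import *
s=state();print(s["ee_pos"]);cv2.imwrite("pics/w2.png",grab_frame("wrist")[:,:,::-1])
E
```

```text
time_s: 2.87
ee_pos: [495.1, 175.3, 126.8]
ee_rot: [16.5, 89.8, -163.5]
force: [-0.9, 0.4, -0.2]
gripper_width: 45.6
time_s: 3.03
ee_pos: [495.5, 174.2, 129.5]
ee_rot: [24.5, 89.9, -155.6]
force: [0.2, -0.5, 0.2]
gripper_width: 45.7
[495.53829756 174.16192217 129.48573953]
```

View pics/w2.png

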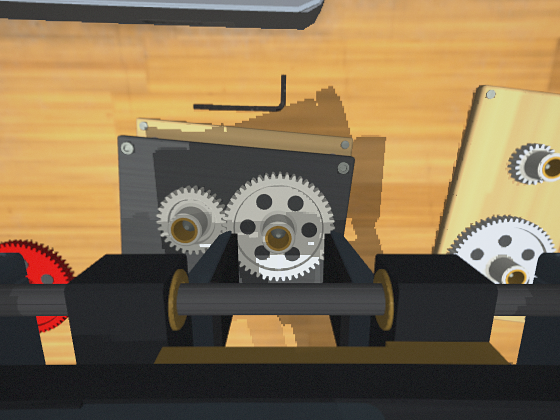

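```bash
python3 -m handwheel '{"gripper":[0.5,0.5,0.5,0.5,0.5],"offset":[[20,-0.6,0],[38,-0.6,0],[48,-0.6,0],[52,-0.6,0],[52,-0.6,0]],"rot":[[0,0,0],[0,0,0],[0,0,0],[0,0,0],[0,0,0]]}' 15
python3 -m handwheel '{"gripper":[0.65,0.85,1,1,1],"offset":[[0,0,0],[0,0,0],[0,0,0],[0,0,0],[0,0,0]],"rot":[[0,0,0],[0,0,0],[0,0,0],[0,0,0],[0,0,0]]}' 15
python3 -m handwheel '{"gripper":[1,1,1],"offset":[[0,0,0],[0,0,0],[0,0,0]],"rot":[[0,0,0],[0,0,0],[0,0,0]]}' 15
```

```text
time_s: 3.5
ee_pos: [496.6, 175.7, 78.5]
ee_rot: [-172.0, 90.0, 8.0]
force: [0.2, -0.2, -0.1]
gripper_width: 45.7
time_s: 3.92
ee_pos: [496.7, 176.2, 78.6]
ee_rot: [-169.3, 89.9, 10.7]
force: [-0.9, -0.4, 3.1]
gripper_width: 20.9
time_s: 4.17
ee_pos: [496.7, 176.2, 78.5]
ee_rot: [-169.2, 89.9, 10.8]
force: [-0.5, -1.7, 5.9]
gripper_width: 20.8
```

```bash
python3 -m handwheel '{"gripper":[1,1,1,1,1],"offset":[[-3,0,0],[-10,0,0],[-25,0,0],[-45,0,0],[-70,0,0]],"rot":[[0,0,0],[0,0,0],[0,0,0],[0,0,0],[0,0,0]]}' 25
python3 -m handwheel '{"gripper":[1,1,1,1,1],"offset":[[-5,15,0],[-5,40,0],[-5,70,0],[-5,100,2],[-5,130,3]],"rot":[[0,0,0],[0,0,0],[0,0,0],[0,0,0],[0,0,0]]}'
python3 - <<'E'
from h import *
s=state();print(s["ee_pos"],s["force"]);cv2.imwrite("pics/w3.png",grab_frame("wrist")[:,:,::-1])
E
```

```text
time_s: 4.58
ee_pos: [494.9, 175.7, 147.5]
ee_rot: [18.5, 89.8, -161.5]
force: [0.4, 0.3, -1.0]
gripper_width: 20.3
time_s: 5.0
ee_pos: [492.7, 45.0, 153.1]
ee_rot: [15.0, 90.0, -165.0]
force: [0.6, 0.4, -1.3]
gripper_width: 20.3
[492.69079556  44.99361968 153.08798409] [ 0.60328532  0.43547826 -1.2517055 ]
```

View pics/w3.png

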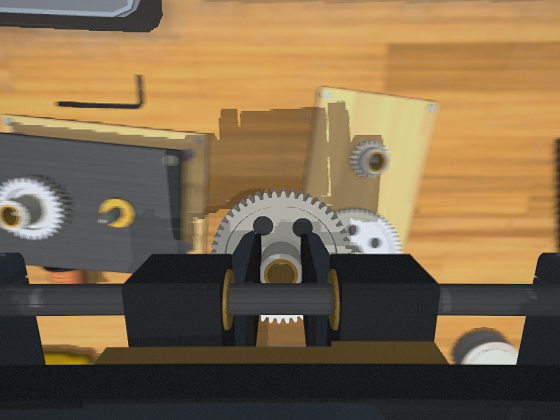

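```bash
python3 -m handwheel '{"gripper":[1,1,1,1,1],"offset":[[0,32,0],[0,64,0],[0,96,1],[0,128,2],[0,160,3]],"rot":[[0,0,0],[0,0,0],[0,0,0],[0,0,0],[0,0,0]]}'
python3 -m handwheel '{"gripper":[1,1,1,1,1],"offset":[[0,32,0],[10,64,0],[22,96,1],[40,126,1],[60,160,2]],"rot":[[0,0,0],[0,0,0],[0,0,0],[0,0,0],[0,0,0]]}'
python3 -m handwheel '{"gripper":[1,1],"offset":[[10,0,0],[20,0,0]],"rot":[[0,0,0],[0,0,0]]}'
python3 - <<'E'
from h import *
s=state();print(s["ee_pos"],s["force"],s["qpos"].round(0));cv2.imwrite("pics/w4.png",grab_frame("wrist")[:,:,::-1])
E
```

```text
time_s: 5.47
ee_pos: [489.9, -115.2, 153.1]
ee_rot: [-22.8, 90.0, 157.2]
force: [0.3, -0.7, -0.3]
gripper_width: 20.6
time_s: 5.88
ee_pos: [488.8, -275.2, 93.1]
ee_rot: [161.9, 89.9, -18.1]
force: [0.4, -0.4, -1.4]
gripper_width: 20.7
time_s: 6.05
ee_pos: [487.7, -274.9, 71.7]
ee_rot: [-37.0, 89.9, 142.8]
force: [0.0, 0.5, -1.6]
gripper_width: 20.5
[ 487.72640152 -274.87485999   71.66352097] [ 0.03097455  0.54424699 -1.55554802] [-31.  24. 103.   0.  53.  60.]
```

View pics/w4.png

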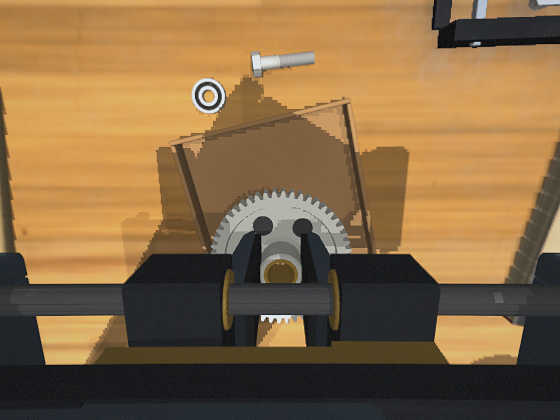

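```bash
python3 - <<'E'
from h import *
s=state()
p=onz("wrist",[(174,145),(349,101)],20,s);print(p.round(1))
d=p[1]-p[0];L=np.linalg.norm(d);n=np.array([d[1],-d[0],0])/L;n*=np.sign(-n[0])
for w in(118,142):print(L,(p.mean(0)+n*w/2).round(1))
E
```

```text
[[ 544.1 -206.    20. ]
 [ 570.5 -315.4   20. ]]
112.50716660537952 [ 499.9 -274.5   20. ]
112.50716660537952 [ 488.3 -277.4   20. ]
```

```bash
python3 -m handwheel '{"gripper":[1,1,1,1,1],"offset":[[15,2,0],[35,2,0],[48,2,0],[53,2,0],[55.5,2,0]],"rot":[[0,0,0],[0,0,0],[0,0,0],[0,0,0],[0,0,0]]}'
python3 -m handwheel '{"gripper":[1,0.8,0.6,0.5,0.5],"offset":[[0,0,0],[0,0,0],[0,0,0],[0,0,0],[0,0,0]],"rot":[[0,0,0],[0,0,0],[0,0,0],[0,0,0],[0,0,0]]}'
```

```text
time_s: 6.52
ee_pos: [488.3, -274.5, 17.2]
ee_rot: [-38.4, 89.9, 141.7]
force: [0.1, 0.2, -0.3]
gripper_width: 20.6
time_s: 6.93
ee_pos: [488.8, -276.2, 18.2]
ee_rot: [148.1, 89.9, -31.9]
force: [-0.1, 0.9, 0.5]
gripper_width: 37.6
```

```bash
python3 -m handwheel '{"gripper":[0.5,0.5,0.5,0.5,0.5],"offset":[[-15,0,0],[-40,0,0],[-70,0,0],[-80,-25,-5],[-80,-60,-10]],"rot":[[0,0,0],[0,0,0],[0,0,0],[0,0,0],[0,0,0]]}'
python3 -m handwheel '{"gripper":[0.5,0.5,0.5,0.5,0.5],"offset":[[0,-37,-7],[0,-74,-14],[0,-111,-22],[0,-148,-29],[0,-184,-35]],"rot":[[0,0,0],[0,0,0],[0,0,0],[0,0,0],[0,0,0]]}'
python3 -m handwheel '{"gripper":[0.5,0.5],"offset":[[10,0,0],[20,0,0]],"rot":[[0,0,0],[0,0,0]]}'
python3 - <<'E'
from h import *
s=state();print(s["ee_pos"],s["force"]);im=grab_frame("wrist");cv2.imwrite("pics/w5.png",im[:,:,::-1])
print("expect hub top px",proj("wrist",[[533,-32.2,40]],s).round(1), proj("wrist",[s["ee_pos"]*[1,1,0]+[0,0,40]],s).round(1))
E
```

```text
time_s: 7.35
ee_pos: [501.0, -218.5, 101.2]
ee_rot: [151.6, 89.5, -28.6]
force: [0.6, 1.0, 0.1]
gripper_width: 45.6
time_s: 7.77
ee_pos: [533.7, -30.2, 98.0]
ee_rot: [175.3, 89.9, -4.8]
force: [1.2, -0.9, 0.2]
gripper_width: 45.4
time_s: 7.93
ee_pos: [534.1, -30.5, 77.8]
ee_rot: [167.2, 89.9, -12.5]
force: [0.6, 0.0, 0.5]
gripper_width: 45.3
[534.05047415 -30.50843764  77.76101465] [0.61689634 0.00454314 0.47340608]
expect hub top px [[282.4 239. ]] [[279.7 237.5]]
```

View pics/w5.png

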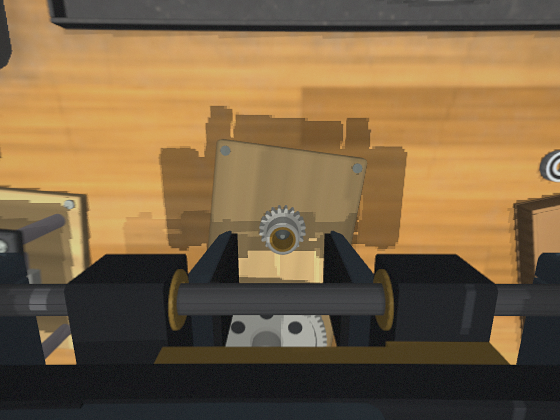

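```bash
python3 -m handwheel '{"gripper":[0.5,0.5,0.5,0.5,0.5],"offset":[[18,1.8,1],[38,1.8,1],[48,1.8,1],[53,1.8,1],[53,1.8,1]],"rot":[[0,0,0],[0,0,0],[0,0,0],[0,0,0],[0,0,0]]}' 15
python3 -m handwheel '{"gripper":[0.65,0.85,1,1,1],"offset":[[0,0,0],[0,0,0],[0,0,0],[0,0,0],[0,0,0]],"rot":[[0,0,0],[0,0,0],[0,0,0],[0,0,0],[0,0,0]]}' 15
python3 -m handwheel '{"gripper":[1,1,1],"offset":[[0,0,0],[0,0,0],[0,0,0]],"rot":[[0,0,0],[0,0,0],[0,0,0]]}' 25
```

```text
time_s: 8.4
ee_pos: [531.4, -34.7, 23.3]
ee_rot: [-1.0, 89.8, 178.9]
force: [-0.9, 0.1, -0.3]
gripper_width: 45.7
time_s: 8.82
ee_pos: [532.9, -33.3, 25.3]
ee_rot: [-161.7, 89.9, 18.3]
force: [-0.4, 2.8, 2.9]
gripper_width: 20.7
time_s: 9.07
ee_pos: [532.9, -33.3, 25.2]
ee_rot: [-166.6, 89.9, 13.4]
force: [-0.7, 3.6, 6.1]
gripper_width: 20.4
```

```bash
python3 -m handwheel '{"gripper":[1,1,1,1,1],"offset":[[-3,0,0],[-10,0,0],[-30,0,0],[-60,0,0],[-95,0,0]],"rot":[[0,0,0],[0,0,0],[0,0,0],[0,0,0],[0,0,0]]}'
python3 -m handwheel '{"gripper":[1,1,1,1,1],"offset":[[-20,-15,4],[-30,-50,12],[-30,-85,18],[-30,-120,24],[-30,-155,30]],"rot":[[0,0,0],[0,0,0],[0,0,0],[0,0,0],[0,0,0]]}'
python3 -m handwheel '{"gripper":[1,1,1,1,1],"offset":[[0,-25,4],[0,-45,7],[0,-53,7],[0,-53,7],[0,-53,7]],"rot":[[0,0,0],[0,0,0],[0,0,0],[0,0,0],[0,0,0]]}'
python3 - <<'E'
from h import *
s=state();print(s["ee_pos"],s["force"]);im=grab_frame("wrist");cv2.imwrite("pics/w6.png",im[:,:,::-1])
print("motor tip exp px",proj("wrist",[[495.5,174.8,87]],s).round(1))
E
```

```text
time_s: 9.48
ee_pos: [530.5, -34.2, 119.2]
ee_rot: [10.6, 89.7, -169.4]
force: [-0.3, -0.3, -0.6]
gripper_width: 20.4
time_s: 9.9
ee_pos: [501.7, 121.8, 150.2]
ee_rot: [124.6, 89.9, -55.4]
force: [0.4, 0.6, -0.6]
gripper_width: 19.9
time_s: 10.32
ee_pos: [495.3, 173.5, 149.4]
ee_rot: [86.4, 89.9, -93.6]
force: [0.5, -0.6, 0.3]
gripper_width: 20.5
[495.28631958 173.52482039 149.43306281] [ 0.49416577 -0.61958294  0.27834175]
motor tip exp px [[277.9 225.6]]
```

View pics/w6.png

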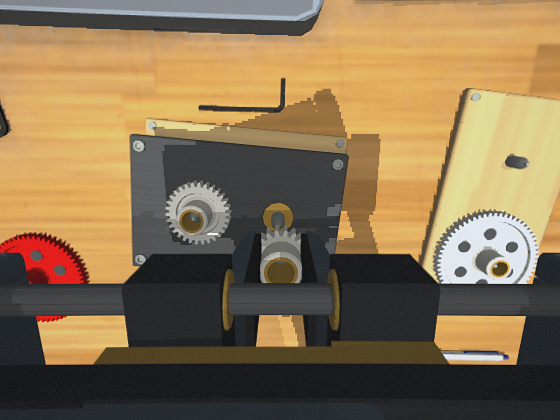

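```bash
python3 -m handwheel '{"gripper":[1,1,1,1,1],"offset":[[12,-1,0],[28,-1,0],[40,-1,0],[44,-1,0],[44,-1,0]],"rot":[[0,0,0],[0,0,0],[0,0,0],[0,0,0],[0,0,0]]}'
python3 -m handwheel '{"gripper":[1,1,1,1,1],"offset":[[3,0,0],[6,0,0],[9,0,0],[12,0,0],[15,0,0]],"rot":[[0,0,0],[0,0,0],[0,0,0],[0,0,0],[0,0,0]]}' 15
python3 -m handwheel '{"gripper":[1,1,1,1,1],"offset":[[3,0,0],[6,0,0],[9,0,0],[10.5,0,0],[11.5,0,0]],"rot":[[0,0,0],[0,0,0],[0,0,0],[0,0,0],[0,0,0]]}' 15
```

```text
time_s: 10.78
ee_pos: [494.8, 173.7, 104.4]
ee_rot: [28.6, 89.8, -151.5]
force: [0.2, 0.4, 0.7]
gripper_width: 20.6
time_s: 11.2
ee_pos: [495.4, 175.3, 90.4]
ee_rot: [-175.1, 90.0, 4.9]
force: [-0.0, -0.1, -0.4]
gripper_width: 21.0
time_s: 11.62
ee_pos: [495.1, 175.2, 78.6]
ee_rot: [27.7, 90.0, -152.2]
force: [-0.1, 0.3, -0.1]
gripper_width: 20.8
```

Down with no force. Release and lift.

```bash
python3 -m handwheel '{"gripper":[0.9,0.7,0.5,0.5,0.5],"offset":[[0,0,0],[0,0,0],[0,0,0],[0,0,0],[0,0,0]],"rot":[[0,0,0],[0,0,0],[0,0,0],[0,0,0],[0,0,0]]}'
python3 -m handwheel '{"gripper":[0.5,0.5,0.5,0.5,0.5],"offset":[[-5,0,0],[-20,0,0],[-45,0,0],[-50,-5,-1],[-50,-5,-1]],"rot":[[0,0,0],[0,0,0],[0,0,0],[0,0,0],[0,0,0]]}'
python3 - <<'E'
from h import *
s=state();print(s["ee_pos"],s["force"]);im=grab_frame("wrist");cv2.imwrite("pics/w7.png",im[:,:,::-1])
E
```

```text
time_s: 12.03
ee_pos: [495.4, 175.3, 79.1]
ee_rot: [-178.7, 90.0, 1.3]
force: [0.1, -0.2, 0.1]
gripper_width: 44.3
time_s: 12.45
ee_pos: [498.0, 181.4, 131.1]
ee_rot: [-158.6, 89.7, 21.4]
force: [0.7, 0.1, 0.9]
gripper_width: 45.8
[498.01565279 181.40767238 131.07373594] [0.67628255 0.07609963 0.86406363]
```

View pics/w7.png

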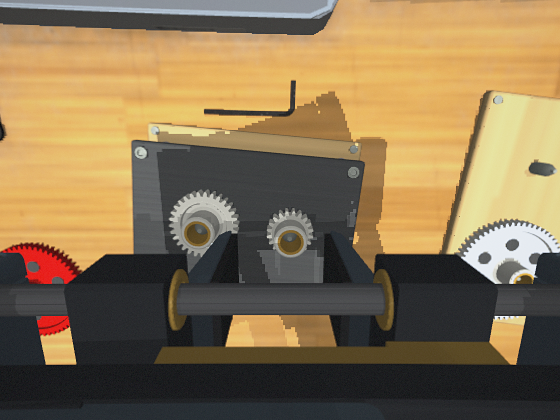

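```bash
python3 -m handwheel '{"gripper":[0.5,0.5,0.5,0.5,0.5],"offset":[[0,-30,-3],[0,-54.5,-5],[15,-54.5,-5],[28,-54.5,-5],[28,-54.5,-5]],"rot":[[0,0,0],[0,0,0],[0,0,0],[0,0,0],[0,0,0]]}'
python3 - <<'E'
from h import *
s=state();print(s["ee_pos"],s["force"]);im=grab_frame("wrist");cv2.imwrite("pics/w8.png",im[:,:,::-1])
E
```

```text
time_s: 12.92
ee_pos: [498.5, 234.1, 97.2]
ee_rot: [25.1, 89.5, -154.8]
force: [-1.2, -1.3, 0.0]
gripper_width: 45.5
[498.53007946 234.07778104  97.19148016] [-1.22880378 -1.34400675  0.006133  ]
```

View pics/w8.png

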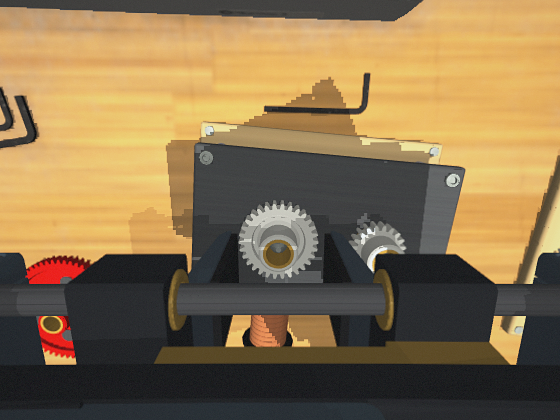

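```bash
python3 -m handwheel '{"gripper":[0.5,0.5,0.5,0.5],"offset":[[10,0,0],[18,0,0],[22,0,0],[22,0,0]],"rot":[[0,0,0],[0,0,0],[0,0,0],[0,0,0]]}' 15
python3 -m handwheel '{"gripper":[0.65,0.85,1,1,1],"offset":[[0,0,0],[0,0,0],[0,0,0],[0,0,0],[0,0,0]],"rot":[[0,0,0],[0,0,0],[0,0,0],[0,0,0],[0,0,0]]}' 15
python3 -m handwheel '{"gripper":[1,1,1],"offset":[[0,0,0],[0,0,0],[0,0,0]],"rot":[[0,0,0],[0,0,0],[0,0,0]]}' 25
```

```text
time_s: 13.3
ee_pos: [500.5, 234.2, 77.8]
ee_rot: [26.6, 89.9, -153.4]
force: [-0.7, 0.3, 0.3]
gripper_width: 46.0
time_s: 13.72
ee_pos: [501.6, 234.9, 79.3]
ee_rot: [-163.5, 89.9, 16.5]
force: [-0.3, 0.6, 0.5]
gripper_width: 20.8
time_s: 13.97
ee_pos: [501.5, 234.8, 79.3]
ee_rot: [-167.0, 90.0, 13.0]
force: [0.0, -0.4, 3.2]
gripper_width: 20.5
```

```bash
python3 -m handwheel '{"gripper":[1,1,1,1,1],"offset":[[-3,0,0],[-10,0,0],[-25,0,0],[-45,0,0],[-60,5,0]],"rot":[[0,0,0],[0,0,0],[0,0,0],[0,0,0],[0,0,0]]}'
python3 -m handwheel '{"gripper":[1,1,1,1,1],"offset":[[0,30,-3],[0,60,-7],[0,90,-11],[0,120,-15],[0,150,-18]],"rot":[[0,0,0],[0,0,0],[0,0,0],[0,0,0],[0,0,0]]}'
python3 -m handwheel '{"gripper":[1,1,1,1,1],"offset":[[0,30,-3],[15,60,-7],[30,90,-11],[45,111.5,-13],[55,111.5,-13]],"rot":[[0,0,0],[0,0,0],[0,0,0],[0,0,0],[0,0,0]]}'
python3 -m handwheel '{"gripper":[1,1],"offset":[[8,0,0],[8,0,0]],"rot":[[0,0,0],[0,0,0]]}'
python3 - <<'E'
from h import *
s=state();print(s["ee_pos"],s["force"]);im=grab_frame("wrist");cv2.imwrite("pics/w9.png",im[:,:,::-1])
print(proj("wrist",[[533,-32.2,34]],s).round(1))
E
```

```text
time_s: 14.38
ee_pos: [501.5, 230.4, 140.4]
ee_rot: [-140.0, 89.9, 40.0]
force: [0.5, -0.2, -1.0]
gripper_width: 20.8
time_s: 14.8
ee_pos: [519.4, 78.5, 139.5]
ee_rot: [-178.6, 90.0, 1.4]
force: [0.3, 0.3, 0.4]
gripper_width: 20.5
time_s: 15.22
ee_pos: [532.2, -35.2, 83.1]
ee_rot: [62.8, 89.9, -117.4]
force: [-0.3, -0.1, -0.3]
gripper_width: 20.6
time_s: 15.38
ee_pos: [531.1, -31.2, 74.5]
ee_rot: [-10.4, 89.8, 169.6]
force: [0.3, 0.8, -1.0]
gripper_width: 20.6
[531.06221941 -31.17886977  74.53583544] [ 0.26417689  0.75819243 -1.02599678]
[[281.4 232.9]]
```

View pics/w9.png

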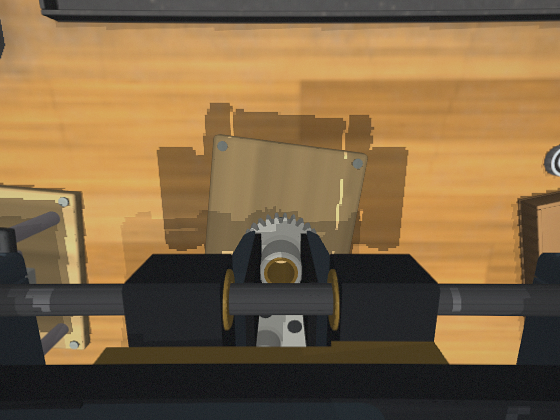

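```bash
python3 -m handwheel '{"gripper":[1,1,1,1,1],"offset":[[8,0,0],[16,0,0],[22,0,0],[24,0,0],[24,0,0]],"rot":[[0,0,0],[0,0,0],[0,0,0],[0,0,0],[0,0,0]]}' 15
python3 -m handwheel '{"gripper":[1,1,1,1,1],"offset":[[2,0,0],[5,0,0],[8,0,0],[11,0,0],[14,0,0]],"rot":[[0,0,0],[0,0,0],[0,0,0],[0,0,0],[0,0,0]]}' 15
python3 -m handwheel '{"gripper":[1,1,1,1,1],"offset":[[3,0,0],[6,0,0],[8,0,0],[9.5,0,0],[9.5,0,0]],"rot":[[0,0,0],[0,0,0],[0,0,0],[0,0,0],[0,0,0]]}' 15
```

```text
time_s: 15.85
ee_pos: [531.8, -31.3, 51.2]
ee_rot: [-2.1, 89.9, 178.0]
force: [-0.8, -0.1, -0.1]
gripper_width: 20.8
time_s: 16.27
ee_pos: [532.3, -31.8, 37.7]
ee_rot: [128.7, 90.0, -51.3]
force: [0.7, -0.7, 0.7]
gripper_width: 20.9
time_s: 16.68
ee_pos: [532.1, -31.7, 28.1]
ee_rot: [1.3, 90.0, -178.7]
force: [0.2, -0.3, -0.4]
gripper_width: 20.7
```

Another 1.5 mm to go, then release, rise, and look.

```bash
python3 -m handwheel '{"gripper":[1,1,0.8,0.6,0.5],"offset":[[1,0,0],[1.7,0,0],[1.7,0,0],[1.7,0,0],[1.7,0,0]],"rot":[[0,0,0],[0,0,0],[0,0,0],[0,0,0],[0,0,0]]}'
python3 -m handwheel '{"gripper":[0.5,0.5,0.5,0.5,0.5],"offset":[[0,0,0],[-10,0,0],[-30,0,0],[-50,0,0],[-50,0,0]],"rot":[[0,0,0],[0,0,0],[0,0,0],[0,0,0],[0,0,0]]}'
python3 - <<'E'
from h import *
s=state();print(s["ee_pos"],s["force"]);im=grab_frame("wrist");cv2.imwrite("pics/w10.png",im[:,:,::-1])
E
```

```text
time_s: 17.1
ee_pos: [532.4, -31.7, 26.9]
ee_rot: [160.3, 90.0, -19.7]
force: [0.3, 0.2, 1.0]
gripper_width: 31.6
time_s: 17.52
ee_pos: [535.2, -31.9, 81.0]
ee_rot: [174.9, 89.5, -5.1]
force: [0.7, -0.2, 0.3]
gripper_width: 45.4
[535.21627473 -31.94558645  80.96281553] [ 0.69916981 -0.23892857  0.29151531]
```

View pics/w10.png

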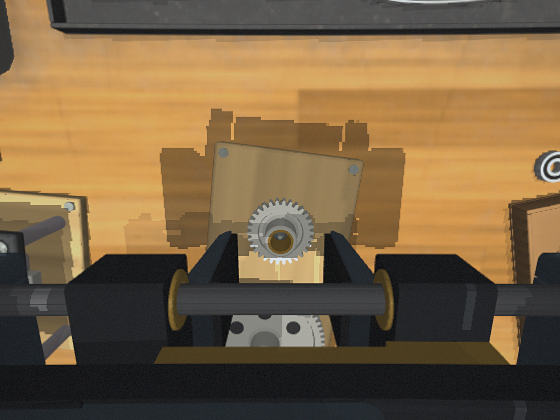

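```bash
python3 -m handwheel '{"gripper":[0.5,0.5,0.5,0.5,0.5],"offset":[[0,-4,25],[0,-8,55],[0,-11,80],[0,-11,90.6],[0,-11,90.6]],"rot":[[0,0,0],[0,0,0],[0,0,0],[0,0,0],[0,0,0]]}'
python3 -m handwheel '{"gripper":[0.5,0.5],"offset":[[0,0,0],[0,0,0]],"rot":[[0,0,0],[0,0,0]]}'
python3 - <<'E'
from h import *
s=state();print(s["ee_pos"],s["force"]);im=grab_frame("wrist");cv2.imwrite("pics/w11.png",im[:,:,::-1])
print(onz("wrist",[(280,237)],40,s))
E
```

```text
time_s: 17.98
ee_pos: [438.9, -20.6, 76.3]
ee_rot: [-0.9, 89.8, 179.1]
force: [0.7, 0.7, -0.1]
gripper_width: 45.7
time_s: 18.15
ee_pos: [443.8, -21.0, 77.0]
ee_rot: [173.7, 89.9, -6.3]
force: [-0.1, -0.1, -0.4]
gripper_width: 45.6
[443.8017228  -21.01115061  77.02244651] [-0.1162891  -0.06609499 -0.40695994]
[[444.37648294 -21.16930929  40.        ]]
```

View pics/w11.png

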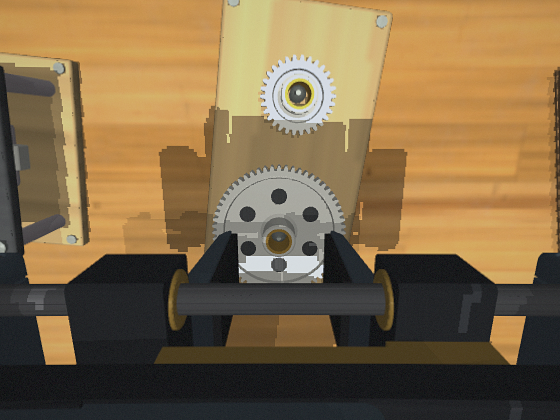

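```bash
python3 -m handwheel '{"gripper":[0.5,0.5,0.5,0.5,0.5],"offset":[[18,0,0],[38,0,0],[47,0,0],[51,0,0],[51,0,0]],"rot":[[0,0,0],[0,0,0],[0,0,0],[0,0,0],[0,0,0]]}' 15
python3 -m handwheel '{"gripper":[0.65,0.85,1,1,1],"offset":[[0,0,0],[0,0,0],[0,0,0],[0,0,0],[0,0,0]],"rot":[[0,0,0],[0,0,0],[0,0,0],[0,0,0],[0,0,0]]}' 15
python3 -m handwheel '{"gripper":[1,1,1],"offset":[[0,0,0],[0,0,0],[0,0,0]],"rot":[[0,0,0],[0,0,0],[0,0,0]]}' 25
```

```text
time_s: 18.62
ee_pos: [441.9, -20.8, 24.9]
ee_rot: [-2.3, 89.9, 177.7]
force: [0.6, -0.5, -0.3]
gripper_width: 45.5
time_s: 19.03
ee_pos: [442.2, -20.8, 26.3]
ee_rot: [175.3, 89.9, -4.7]
force: [-0.6, 0.6, 3.2]
gripper_width: 20.8
time_s: 19.28
ee_pos: [442.2, -20.8, 26.3]
ee_rot: [174.7, 89.9, -5.3]
force: [0.8, 0.4, 6.3]
gripper_width: 20.6
```

```bash
python3 -m handwheel '{"gripper":[1,1,1,1,1],"offset":[[-3,0,0],[-10,0,0],[-30,0,0],[-60,0,0],[-90,0,0]],"rot":[[0,0,0],[0,0,0],[0,0,0],[0,0,0],[0,0,0]]}' 30
python3 -m handwheel '{"gripper":[1,1,1,1,1],"offset":[[-20,-15,-4],[-33,-40,-10],[-35,-70,-18],[-35,-100,-25],[-35,-130,-32]],"rot":[[0,0,0],[0,0,0],[0,0,0],[0,0,0],[0,0,0]]}'
python3 -m handwheel '{"gripper":[1,1,1,1,1],"offset":[[0,-30,-8],[0,-60,-16],[0,-90,-22],[0,-115,-26],[0,-125.5,-27]],"rot":[[0,0,0],[0,0,0],[0,0,0],[0,0,0],[0,0,0]]}'
python3 -m handwheel '{"gripper":[1,1,1],"offset":[[0,0,0],[0,0,0],[0,0,0]],"rot":[[0,0,0],[0,0,0],[0,0,0]]}'
python3 - <<'E'
from h import *
s=state();print(s["ee_pos"],s["force"]);im=grab_frame("wrist");cv2.imwrite("pics/w12.png",im[:,:,::-1])
E
```

```text
time_s: 19.7
ee_pos: [440.5, -20.7, 116.4]
ee_rot: [-1.1, 89.8, 178.9]
force: [1.5, -0.2, -1.4]
gripper_width: 20.5
time_s: 20.12
ee_pos: [473.7, 110.4, 151.6]
ee_rot: [178.0, 89.9, -2.0]
force: [-0.2, 1.0, -0.1]
gripper_width: 20.4
time_s: 20.53
ee_pos: [501.0, 237.7, 150.7]
ee_rot: [-109.1, 89.9, 71.1]
force: [0.2, -0.0, -0.9]
gripper_width: 20.2
time_s: 20.78
ee_pos: [500.1, 233.3, 150.6]
ee_rot: [53.3, 89.9, -126.7]
force: [-0.1, -0.6, -0.1]
gripper_width: 20.3
[500.06566142 233.3492147  150.64833436] [-0.06358274 -0.60455881 -0.14070861]
```

View pics/w12.png

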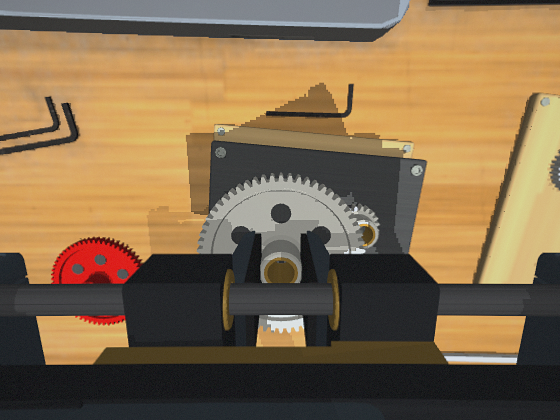

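```bash
python3 -m handwheel '{"gripper":[1,1,1,1,1],"offset":[[12,-1,-0.8],[28,-1,-0.8],[40,-1,-0.8],[44,-1,-0.8],[44,-1,-0.8]],"rot":[[0,0,0],[0,0,0],[0,0,0],[0,0,0],[0,0,0]]}'
python3 -m handwheel '{"gripper":[1,1,1,1,1],"offset":[[3,0,0],[6,0,0],[9,0,0],[12,0,0],[15,0,0]],"rot":[[0,0,0],[0,0,0],[0,0,0],[0,0,0],[0,0,0]]}' 15
python3 -m handwheel '{"gripper":[1,1,1,1,1],"offset":[[3,0,0],[6,0,0],[9,0,0],[10.5,0,0],[11.5,0,0]],"rot":[[0,0,0],[0,0,0],[0,0,0],[0,0,0],[0,0,0]]}' 15
```

```text
time_s: 21.25
ee_pos: [500.7, 234.3, 105.9]
ee_rot: [29.6, 89.8, -150.5]
force: [-0.2, 0.3, -0.8]
gripper_width: 20.3
time_s: 21.67
ee_pos: [501.6, 235.8, 91.7]
ee_rot: [-167.9, 90.0, 12.2]
force: [0.3, 0.3, -1.0]
gripper_width: 21.2
time_s: 22.08
ee_pos: [501.3, 235.7, 79.9]
ee_rot: [31.5, 90.0, -148.5]
force: [-0.5, 0.2, -0.8]
gripper_width: 20.9
```

```bash
python3 -m handwheel '{"gripper":[1,0.8,0.6,0.5,0.5],"offset":[[0.6,0,0],[0.6,0,0],[0.6,0,0],[0.6,0,0],[0.6,0,0]],"rot":[[0,0,0],[0,0,0],[0,0,0],[0,0,0],[0,0,0]]}'
python3 -m handwheel '{"gripper":[0.5,0.5,0.5,0.5,0.5],"offset":[[-5,0,0],[-20,0,0],[-45,0,0],[-60,15,0],[-60,25,0]],"rot":[[0,0,0],[0,0,0],[0,0,0],[0,0,0],[0,0,0]]}'
python3 - <<'E'
from h import *
s=state();print(s["ee_pos"],s["force"]);im=grab_frame("wrist");cv2.imwrite("pics/w13.png",im[:,:,::-1])
im=grab_frame("scene");cv2.imwrite("pics/s13.png",cv2.resize(im[150:290,190:390,::-1],None,fx=4,fy=4,interpolation=cv2.INTER_CUBIC))
E
```

```text
time_s: 22.5
ee_pos: [501.7, 235.8, 79.9]
ee_rot: [-165.8, 90.0, 14.2]
force: [0.2, 0.7, -0.4]
gripper_width: 38.0
time_s: 22.92
ee_pos: [503.7, 211.2, 143.4]
ee_rot: [-161.6, 89.6, 18.5]
force: [0.1, 0.1, -0.5]
gripper_width: 45.7
[503.65156728 211.21398154 143.37699134] [ 0.13266007  0.06939545 -0.4980003 ]
```

View pics/w13.png

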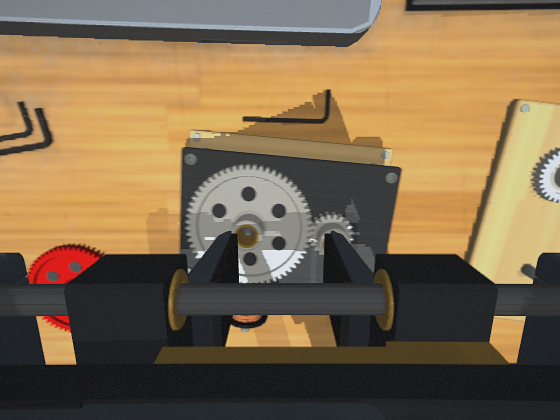

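View pics/s13.png

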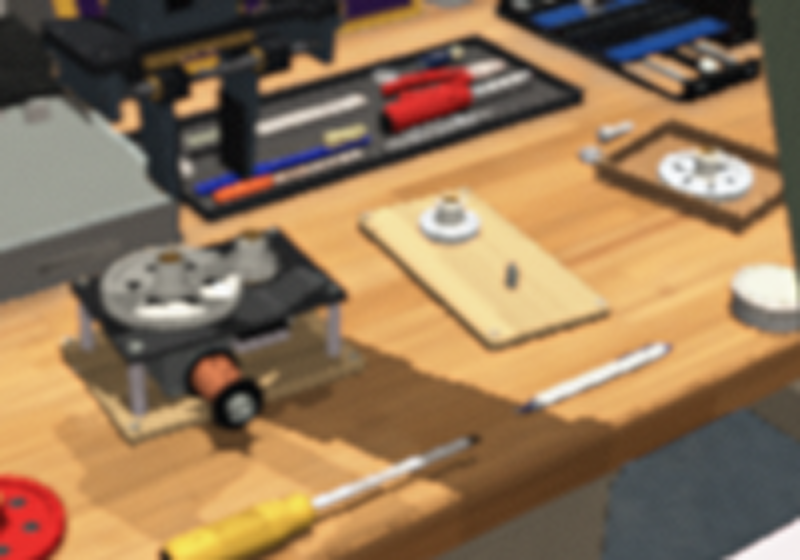

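```bash
python3 -m handwheel '{"gripper":[0.5,0.5,0.5,0.5,0.5],"offset":[[0,25,0],[0,60,1],[0,98,2],[0,136,3],[0,174,4]],"rot":[[0,0,0],[0,0,0],[0,0,0],[0,0,0],[0,0,0]]}'
python3 -m handwheel '{"gripper":[0.5,0.5,0.5,0.5,0.5],"offset":[[0,37,1],[0,74,2],[0,111,3],[0,148,4],[0,185,5]],"rot":[[0,0,0],[0,0,0],[0,0,0],[0,0,0],[0,0,0]]}'
python3 -m handwheel '{"gripper":[0.5,0.5,0.5,0.5,0.5],"offset":[[10,35,1],[25,70,2],[42,105,3],[60,128,4.7],[72,128,4.7]],"rot":[[0,0,0],[0,0,0],[0,0,0],[0,0,0],[0,0,0]]}'
python3 -m handwheel '{"gripper":[0.5,0.5,0.5],"offset":[[0,0,0],[0,0,0],[0,0,0]],"rot":[[0,0,0],[0,0,0],[0,0,0]]}'
python3 - <<'E'
from h import *
s=state();print(s["ee_pos"],s["force"]);im=grab_frame("wrist");cv2.imwrite("pics/w14.png",im[:,:,::-1])
hsv=cv2.cvtColor(im,cv2.COLOR_RGB2HSV)
print(proj("wrist",[[488,-276,30]],s).round(1),proj("wrist",[s["ee_pos"]*[1,1,0]+[0,0,30]],s).round(1))
E
```

```text
time_s: 23.43
ee_pos: [496.3, 35.6, 138.3]
ee_rot: [-3.0, 89.9, 177.0]
force: [1.5, -0.8, -0.1]
gripper_width: 45.6
time_s: 23.85
ee_pos: [491.5, -149.5, 138.4]
ee_rot: [-28.1, 89.9, 151.9]
force: [0.5, 0.1, -0.2]
gripper_width: 45.4
time_s: 24.27
ee_pos: [486.7, -279.7, 64.7]
ee_rot: [-2.4, 89.9, 177.4]
force: [0.2, 0.3, -0.0]
gripper_width: 45.5
time_s: 24.52
ee_pos: [488.0, -275.6, 67.7]
ee_rot: [-67.0, 90.0, 113.1]
force: [0.6, 0.1, -0.4]
gripper_width: 45.7
[ 488.02560422 -275.55377818   67.67464413] [ 0.56926428  0.13381315 -0.37673977]
[[280.5 237.4]] [[279.8 237.4]]
```

View pics/w14.png

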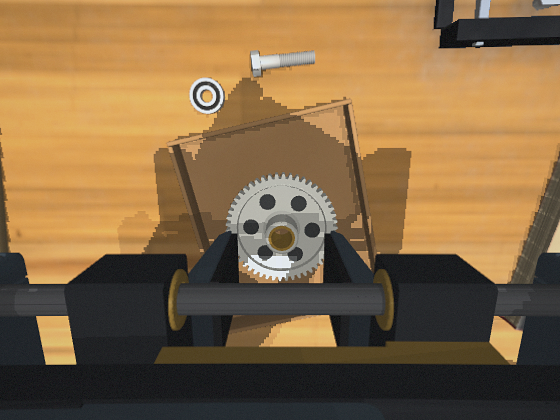

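```bash
python3 -m handwheel '{"gripper":[0.5,0.5,0.5,0.5,0.5],"offset":[[18,0.5,0],[36,0.5,0],[46,0.5,0],[51,0.5,0],[51,0.5,0]],"rot":[[0,0,0],[0,0,0],[0,0,0],[0,0,0],[0,0,0]]}' 15
python3 -m handwheel '{"gripper":[0.65,0.85,1,1,1],"offset":[[0,0,0],[0,0,0],[0,0,0],[0,0,0],[0,0,0]],"rot":[[0,0,0],[0,0,0],[0,0,0],[0,0,0],[0,0,0]]}' 15
python3 -m handwheel '{"gripper":[1,1,1],"offset":[[0,0,0],[0,0,0],[0,0,0]],"rot":[[0,0,0],[0,0,0],[0,0,0]]}' 25
python3 -m handwheel '{"gripper":[1,1,1,1,1],"offset":[[-3,0,0],[-10,0,0],[-30,0,0],[-60,-10,0],[-90,-30,5]],"rot":[[0,0,0],[0,0,0],[0,0,0],[0,0,0],[0,0,0]]}'
```

```text
time_s: 24.98
ee_pos: [487.7, -276.1, 16.2]
ee_rot: [-28.3, 89.9, 151.8]
force: [-0.4, -0.1, 0.3]
gripper_width: 45.5
time_s: 25.4
ee_pos: [488.3, -276.9, 17.4]
ee_rot: [152.2, 89.9, -27.8]
force: [-0.2, 0.4, 2.8]
gripper_width: 20.7
time_s: 25.65
ee_pos: [488.3, -277.0, 17.3]
ee_rot: [150.0, 89.9, -30.0]
force: [0.2, -0.6, 5.9]
gripper_width: 20.7
time_s: 26.07
ee_pos: [483.2, -247.8, 107.2]
ee_rot: [43.5, 90.0, -136.6]
force: [0.7, -1.2, 0.8]
gripper_width: 20.9
```

```bash
python3 -m handwheel '{"gripper":[1,1,1,1,1],"offset":[[0,-30,6],[0,-60,12],[0,-90,18],[0,-120,24],[0,-150,29]],"rot":[[0,0,0],[0,0,0],[0,0,0],[0,0,0],[0,0,0]]}'
python3 -m handwheel '{"gripper":[1,1,1,1,1],"offset":[[0,-30,5],[5,-60,10],[15,-76,12],[22,-76,12],[22,-76,12]],"rot":[[0,0,0],[0,0,0],[0,0,0],[0,0,0],[0,0,0]]}'
python3 -m handwheel '{"gripper":[1,1,1],"offset":[[0,0,0],[0,0,0],[0,0,0]],"rot":[[0,0,0],[0,0,0],[0,0,0]]}'
python3 - <<'E'
from h import *
s=state();print(s["ee_pos"],s["force"]);im=grab_frame("wrist");cv2.imwrite("pics/w15.png",im[:,:,::-1])
E
```

```text
time_s: 26.48
ee_pos: [452.9, -95.5, 106.9]
ee_rot: [24.4, 90.0, -155.6]
force: [0.1, 0.2, -0.1]
gripper_width: 20.2
time_s: 26.9
ee_pos: [440.6, -20.3, 83.7]
ee_rot: [7.0, 89.8, -172.9]
force: [0.3, -0.2, -1.0]
gripper_width: 20.2
time_s: 27.15
ee_pos: [442.4, -21.7, 85.0]
ee_rot: [161.4, 89.9, -18.7]
force: [0.3, -0.0, -0.1]
gripper_width: 20.5
[442.42658999 -21.70854134  85.02469976] [ 0.25220495 -0.00585032 -0.12498808]
```

View pics/w15.png

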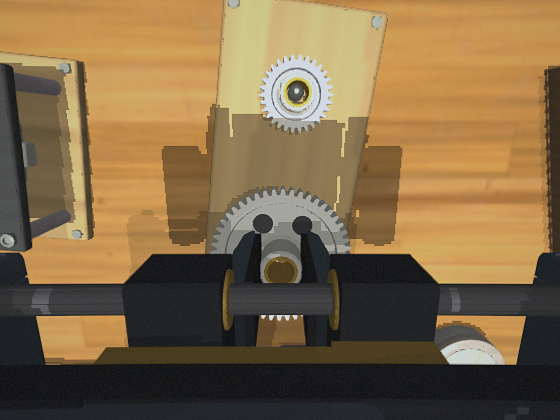

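Held level, aligned with the peg. Total down 57.5 mm.

```bash
python3 -m handwheel '{"gripper":[1,1,1,1,1],"offset":[[10,0,0],[22,0,0],[28,0,0],[31,0,0],[31,0,0]],"rot":[[0,0,0],[0,0,0],[0,0,0],[0,0,0],[0,0,0]]}' 15
python3 -m handwheel '{"gripper":[1,1,1,1,1],"offset":[[3,0,0],[6,0,0],[9,0,0],[12,0,0],[15,0,0]],"rot":[[0,0,0],[0,0,0],[0,0,0],[0,0,0],[0,0,0]]}' 15
python3 -m handwheel '{"gripper":[1,1,1,1,1],"offset":[[3,0,0],[6,0,0],[9,0,0],[10.5,0,0],[11,0,0]],"rot":[[0,0,0],[0,0,0],[0,0,0],[0,0,0],[0,0,0]]}' 15
```

```text
time_s: 27.62
ee_pos: [441.5, -21.1, 53.2]
ee_rot: [1.7, 89.9, -178.3]
force: [0.8, 0.0, -0.7]
gripper_width: 20.7
time_s: 28.03
ee_pos: [441.9, -20.7, 38.5]
ee_rot: [156.4, 90.0, -23.6]
force: [0.0, 0.4, -0.9]
gripper_width: 20.6
time_s: 28.45
ee_pos: [441.6, -20.8, 27.3]
ee_rot: [4.3, 90.0, -175.7]
force: [-0.8, -0.2, -0.2]
gripper_width: 20.7
```

```bash
python3 -m handwheel '{"gripper":[1,0.8,0.6,0.5,0.5],"offset":[[0.5,0,0],[0.5,0,0],[0.5,0,0],[0.5,0,0],[0.5,0,0]],"rot":[[0,0,0],[0,0,0],[0,0,0],[0,0,0],[0,0,0]]}'
python3 -m handwheel '{"gripper":[0.5,0.5,0.5,0.5,0.5],"offset":[[-5,0,0],[-20,0,0],[-50,0,0],[-85,0,0],[-120,0,0]],"rot":[[0,0,0],[0,0,0],[0,0,0],[0,0,0],[0,0,0]]}'
python3 -m handwheel '{"gripper":[0.5,0.5,0.5,0.5,0.5],"offset":[[-30,-20,0],[-60,-50,0],[-90,-80,0],[-112,-110,0],[-112,-110,0]],"rot":[[0,0,0],[0,0,0],[0,0,0],[0,0,0],[0,0,0]]}'
python3 -m handwheel '{"gripper":[0.5,0.5,0.5],"offset":[[0,0,0],[0,0,0],[0,0,0]],"rot":[[0,0,0],[0,0,0],[0,0,0]]}'
python3 - <<'E'
from h import *
import pickle
s=state();print(s["ee_pos"],s["force"]);im=grab_frame("wrist")[:,:,::-1].copy();cv2.imwrite("pics/w16.png",im);pickle.dump(s,open("w16.pkl","wb"))
cv2.imwrite("pics/w16c.png",cv2.resize(im[90:250,90:430],None,fx=2.3,fy=2.3,interpolation=cv2.INTER_CUBIC))
im=grab_frame("scene");cv2.imwrite("pics/s16.png",cv2.resize(im[150:290,190:390,::-1],None,fx=4,fy=4,interpolation=cv2.INTER_CUBIC))
E
```

```text
time_s: 28.87
ee_pos: [442.0, -20.8, 27.3]
ee_rot: [166.2, 90.0, -13.8]
force: [-0.5, -0.2, -0.2]
gripper_width: 38.2
time_s: 29.28
ee_pos: [441.1, -20.7, 148.6]
ee_rot: [0.7, 89.9, -179.3]
force: [2.0, -1.1, -0.4]
gripper_width: 45.6
time_s: 29.7
ee_pos: [444.3, 93.8, 264.7]
ee_rot: [-156.9, 89.3, 23.4]
force: [1.6, -0.0, -0.2]
gripper_width: 45.5
time_s: 29.95
ee_pos: [440.9, 88.3, 258.0]
ee_rot: [20.8, 89.8, -159.2]
force: [0.3, -1.4, -0.8]
gripper_width: 45.8
[440.88947225  88.2750607  257.95979296] [ 0.29664567 -1.36493706 -0.80644853]
```

View pics/w16c.png

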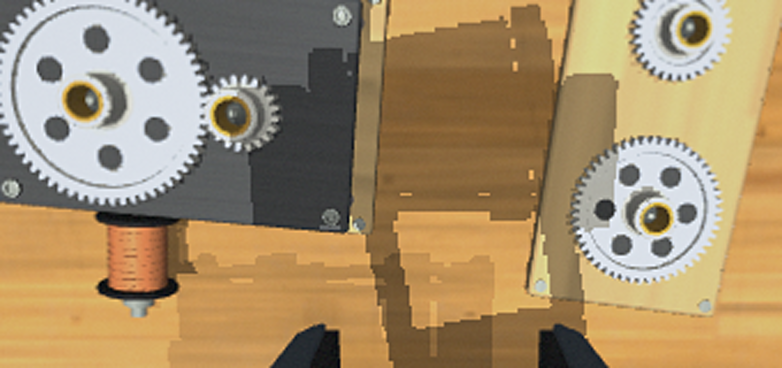

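View pics/s16.png

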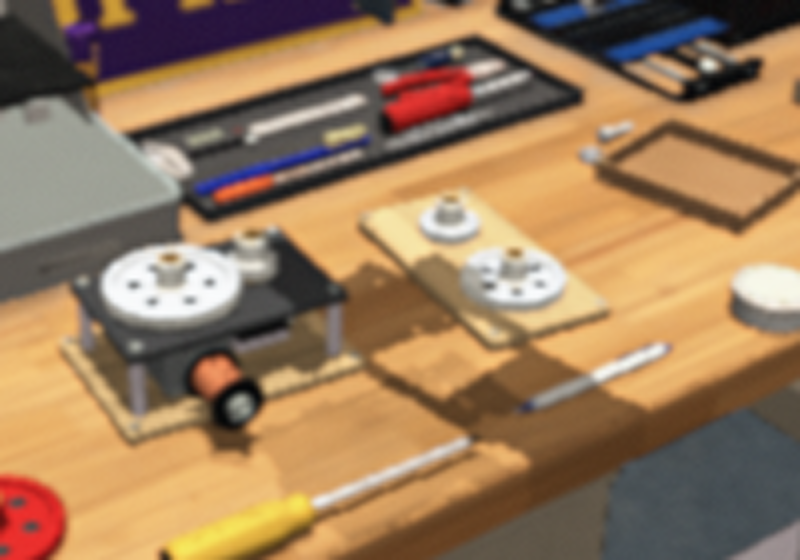

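```bash
python3 - <<'E'
from h import *
import pickle
s=pickle.load(open("w16.pkl","rb"))
W={"g60":(84,101,93),"g20":(231,116,93),"g30":(694,30,40),"g50":(656,217,40)}
S={"g60":(172,258),"g20":(252,236),"g30":(452,197),"g50":(516,254)}
P={}
for k,(a,b,z) in W.items():
    u=((a+.5)/2.3-.5+90,(b+.5)/2.3-.5+90);P[k]=onz("wrist",[u],z,s)[0]
    v=((S[k][0]+.5)/4-.5+190,(S[k][1]+.5)/4-.5+150)
    p1,d1=ray("wrist",[u],s);p2,d2=ray("scene",[v]);A=np.c_[d1[0],-d2[0]]
    t=np.linalg.lstsq(A,p2-p1,rcond=None)[0];q1=p1+d1[0]*t[0];q2=p2+d2[0]*t[1]
    print(k,P[k].round(1),"tri",((q1+q2)/2).round(1),"gap",np.linalg.norm(q1-q2).round(1))
print(np.linalg.norm(P["g60"]-P["g20"]),np.linalg.norm(P["g30"]-P["g50"]))
E
```

```text
g60 [500.7 234.4  93. ] tri [500.9 234.7  92.7] gap 0.5
g20 [494.8 174.2  93. ] tri [495.1 174.6  92.9] gap 1.0
g30 [531.1 -32.4  40. ] tri [530.8 -31.6  43.7] gap 0.6
g50 [442.2 -21.2  40. ] tri [441.9 -21.7  39.1] gap 0.5
60.45667602899804 89.60769439320924
```

```bash
python3 - <<'E'
from h import *
im=grab_frame("scene")[:,:,::-1];cv2.imwrite("pics/s17.png",cv2.resize(im[190:240,280:340],None,fx=12,fy=12,interpolation=cv2.INTER_CUBIC))
o=lambda p:((proj("scene",[p])[0]-[280,190]+.5)*12-.5).round(0)
for x,y in((533,-32.2),(531.1,-32.4)):
  for z in (40,44): print(x,z,"ring",o([x,y,z]),"disc",o([x,y,z-18]))
print("g50 ring",o([442,-21.2,40]),o([442,-21.2,22]))
E
```

```text
533 40 ring [272. 121.] disc [269. 180.]
533 44 ring [273. 107.] disc [269. 167.]
531.1 40 ring [277. 123.] disc [274. 183.]
531.1 44 ring [278. 110.] disc [274. 170.]
g50 ring [467. 281.] [462. 342.]
```

View pics/s17.png

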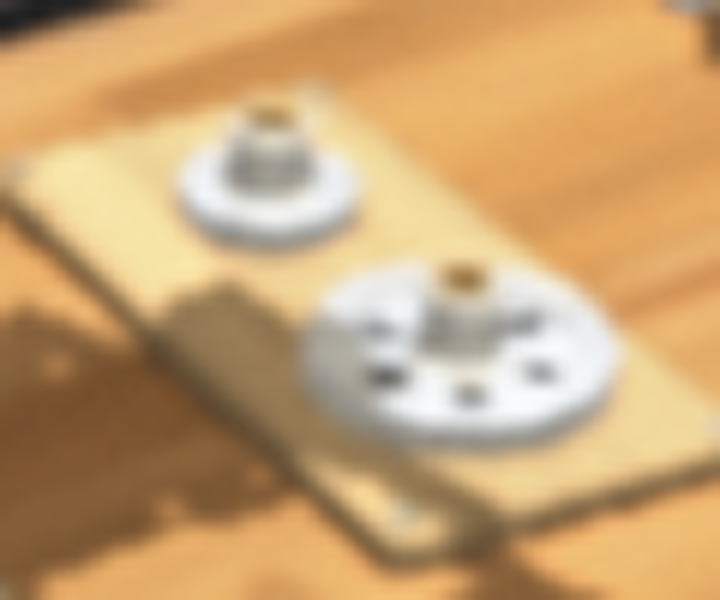

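```bash
python3 -c "
from workcell import *
print(job_done())"
```

```text
the job is handed in; nothing more can be done
None
```

I changed the gears to the slowest ratio and handed the job in at about 30 s of robot time. `gear_20` is on the motor shaft, `gear_60` on the spindle shaft, and `gear_30` and `gear_50` are on the storage pegs. `gear_50` waited in the tray meanwhile, and the tray is empty again.

**Checks that agreed:**
- In the last wrist and scene pictures, all four gears look level and down.
- Hub-top heights, measured across two views, are 92.7 mm (`gear_60`) and 92.9 mm (`gear_20`) against the required 93, and 39.1 mm (`gear_50`) against 40.
- The hubs on the winder measured 60.5 mm apart, against the shafts' 60 mm.
- The force readings stayed below about 7 N, and the gripper was open and clear of everything at hand-in.

**Check that disagreed:** `gear_30` first measured 43.7 mm instead of 40, and 89.6 mm from `gear_50` instead of 92. In an enlarged scene crop its hub and disc were where a seated gear should be, within about half a pixel. I took the first reading as pixel error near the picture's edge and did not re-measure it from a closer view.

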